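# Clamp the tea strainer in its stand with the lever bolt

## Task

The tea strainer lies loose in its stand. With the red lever left standing up, screw the lever bolt in clockwise until its pad presses snugly on the strainer's handle, without forcing it, then fold the lever fully down flat so that the strainer is clamped. Let go, and leave the strainer in its slot and the jar, sugar bowl, acrylic box and spoon where they are.

Things in the scene. Friction and masses are not known exactly. Their poses are not given: they have to be found in the camera images.
- stand: Fixed stand: wooden foot 205 x 100 x 10 mm, steel column, aluminium jaw block (44 x 44 mm, top 92 mm above the work surface; only the bolt and lever are higher). Origin on the work surface directly under the bolt's axis; z up, x along the strainer's handle to its bowl (centre 90 mm along x, rim 65 mm high).
- bolt: Vertical lever bolt in the top of the jaw block. Origin on its axis at the height of the lever's pivot, 112 mm above the work surface at the start; this body only sinks and does not show the turning (see pivot). Clockwise from above it sinks 4 mm per rad, 3.9 rad at most, and stays where it is left. Its dry friction is 0.24 N m, felt while it turns; held still, a reading can be lower by some of that.
- pad (a point): Where the bolt's hidden pad bears on the top of the handle (fixed point, 65 mm up). The springy pad touches after 0.5 to 2.25 rad, unseen and different each time; then force grows 40 N per rad (10 N/mm) and torque by 0.16 N m per rad above free turning. Snug: 18 to 42 N, so 0.07 to 0.17 N m more than free turning (best 0.12, 30 N). Folding the lever adds 10 N. Above 60 N the handle bends.
- pivot (a point): Point on the bolt's axis at the lever's hinge pin; turns with the bolt. z up; y along the hinge pin; x is the horizontal direction towards which the lever folds down.
- lever_tip (a point): Middle of the free end of the red lever, 58 mm from the pivot. The lever is a straight bar, 12 mm thick (along the pivot's x when upright), 24 mm wide (along the pivot's y) and plain over its whole length; its end is 170 mm above the work surface at the start. z of the point runs along the lever, outwards.
- lever (a joint): Folding angle of the lever: 0 = standing upright (open), 1.5 = folded down flat to its stop (closed). Grows as it folds towards the pivot's x. Stiff: takes about 0.12 N m at the pivot, 0.15 N m against the pad, and stays where it is left.
- strainer: Loose steel tea strainer, 0.12 kg: flat handle 18 mm wide and 5 mm thick in the jaw's slot, mesh bowl 68 mm across the rim. Origin on the underside of the handle, about under the bolt, 60 mm above the work surface; x towards the bowl. Leave it there.
- jar: Bystander: glass jar with purple lid, 56 mm across, 93 mm tall; origin at the centre of its underside.
- sugar_bowl: Bystander: white ceramic sugar bowl with blue lid, 84 mm across, 86 mm tall; origin at the centre of its underside.
- acrylic_box: Bystander: clear acrylic box with flip-top lid, 75 x 75 x 54 mm; origin at the centre of its underside.
- spoon: Bystander: bamboo feeding spoon lying along its x, 155 mm long, 26 mm wide, 8 mm thick; origin on its underside, near its middle.
There are look-alikes about, which are no part of the job. Several things have the shape of the stand; the one meant has the colours described above.

How it is judged (in metres and radians):
On the way:
1. the bolt is snug on the strainer's handle (pad force 18 to 42 N) with the lever still upright (contact force between bolt and strainer between 18 and 42 N and value of joint lever below 0.35 rad), for 0.2 s.
At the end, for the whole second after the job is handed in: The lever is folded to 1.42 rad or more, the bolt presses on the strainer with 25 to 55 N, and the strainer lies at rest and level (within 0.06 rad) in its slot, its origin within 12 mm of the bolt's axis (value of joint lever above 1.42 rad and contact force between bolt and strainer between 25 and 55 N and horizontal distance between strainer and stand below 0.012 m and angle between strainer's own z axis and vertical below 0.06 rad and linear speed of strainer below 0.01 m/s); the robot touches nothing.
It fails at once if the strainer's handle is bent: the bolt presses on it with more than 60 N (contact force between bolt and strainer above 60 N).
It fails at once if the strainer is shoved more than 15 mm (distance of strainer from where it was at the start of the episode above 0.015 m).
It fails at once if the jar, sugar bowl, acrylic box or spoon is shoved more than 25 mm (distance of any of jar, sugar_bowl, acrylic_box, spoon from where it was at the start of the episode above 0.025 m).
It also fails if it takes over 72 s, if anything falls off the work surface, if the arm or the gripper's body presses on something with over 40 N, if the wrist force passes 120 N, or if a joint passes its speed limit or range.

## Robot

A 7-joint arm with a two-finger parallel gripper is mounted at the origin on the work surface. World frame = base frame: x ahead of the robot, y to its left, z up, the work surface at z = 0. Lengths are in m, angles in degrees, forces in N, time in s.
With the tool pointing down it reaches from about 0.35 to 0.9 m from the base axis. Payload 8.1 kg.
Tool frame: the origin (TCP) lies midway between the tips of the shut fingers; the grasp point (between the pads) lies 19 mm behind it; z points along the fingers, y is the direction in which the jaws open and shut (so a half turn about z gives the same grasp; the last joint's range is limited). The gripper opens to 85 mm and grips with 20 to 120 N. Pads are 22 mm wide; open, the fingers measure 114 mm over their backs; the gripper's body (76 mm by 85 mm) begins 54 mm behind the grasp point. The pads swing forward as they close: fully open they stand 13 mm farther back than shut.
Start: joints at [-73.889, 24.895, 1.432, 90.138, -0.665, 64.973, -4.303], TCP at [0.234, 0.58, 0.231] pointing down, gripper open.
Joint ranges: [-149.89, 149.89], [-25.12, 119.58], [-72.63, 75.52], [4.76, 147.25], [-75.54, 255.54], [6.69, 114.76], [-157.13, 157.13]. Speed limits (degrees/s): [127.2, 127.2, 172.46, 172.46, 180, 180, 180].

## Interface

Orientations are given as a 3x3 rotation matrix whose columns are the frame's x, y, z axes.
In Python, from plant import state, vision, ctrl gives the robot as it stands.
- The arm moves only by the tool apply_moves, never from a script. Its argument "commands" is a list of rows, each a list of 7 numbers: the opening in per cent of the stroke, from 0 (shut) to 100 (fully open), then the shift along the tool's x, y, z in mm, then the turn, a rotation vector about the tool's x, y, z in rad. In form: [[claw, dx, dy, dz, rx, ry, rz], ...]. A call has 1 to 10 rows; each row shifts and turns the pose as measured when the row begins, along the tool's axes as they then stand; what a row does not reach is not made up. A row lasts 1/8 s, in which the tool goes at most 62.5 mm and 10.7 degrees, less where a joint would pass 70% of its speed; a pose out of reach is approached as far as the arm can. A call is refused whole if a number of a shift passes 62.5 or a number of a turn 0.188, either way. A call with a gripper value outside its range is refused whole. The fingers move at their own pace and stop on an object; the grip force is fixed at half the most. Time passes only in rows, so rows that do not move let the fingers close. It gives the time, the measured TCP pose, the force and the opening at its end, in the units of the state.
- state(): the state, without advancing time (a new reading comes with each control period).
- vision.get_image(name): name is "scene" or "top" or "wrist"; returns (picture, depth): 420x560x3 uint8, red, green, blue; 420x560 float32, m along the optical axis (not along the pixel's ray), 0 where there is no reading.
- vision.camera_info(name): a dict with "camera_matrix" (3x3 intrinsics, pixels), "pose" (4x4, takes a point from camera to world coordinates). Camera axes: x right, y down, z forward; pixel columns grow to the right and rows downward; lengths in m; the calibration is good to about 2 mm. The wrist camera is an equidistant fisheye: a pixel r from the principal point sees the ray r / f radians off the axis. A picture is of the moment at which its call begins: read the wrist's pose just before it. camera_info takes no time and is no camera call; for the wrist camera it gives the pose at the moment of the call.
- ctrl.hand_in(): hands the job in, once; it reports no verdict.
Trained networks look in the newest picture that a camera, given by its name, has taken for a name from the list of things; names that differ only in an ending like _2 or _b are one class to them, and where a whole thing is asked for, a point or a joint stands for the part that bears it (a point fixed in the world has none). Each returns a list of dicts, best first, with "conf" (0 to 1); they miss things now and then, are a little off and sometimes report something else, mostly with a low value. They report only what shows in the picture. A call takes as long as a camera call. They do not tell look-alikes from the thing itself.
- vision.find_in(camera, name): "position" ([x, y, z] in m, in world coordinates, good to about 4 mm: the middle of the surface that is visible of it).
The state is a dict: "t": time; "joint_pos": joint angles; "dq": joint speeds; "tau": joint torques, N m; "eef_pos": TCP position; "eef_rot": TCP orientation; "force": force on the tool from outside, world axes, zero at the start; "torque": the same for the moment, N m; "opening": finger opening in m.
Only numpy, scipy, OpenCV 4.12 (cv2) and the standard library are available. Lean on these libraries where they do the work, as an engineer would, in place of code of your own. Each camera call takes 0.05 s, during which the arm holds its last target.

## Working session

There is one attempt and no reset: what is moved stays moved. The work goes in short steps, Python scripts to look and compute and a tool call to move; the robot and the scene stay as the last step left them, time stands still between calls to the robot, and variables do not carry over. Pictures are saved under pics/ and viewed, and the job is handed in when it is done.

Besides the shell and the picture viewer there is one more tool, called after ">>>" in YAML: its name, and indented under it one key for each argument. apply_moves: Moves the arm, as the interface text tells. Its arguments: {"type":"object","properties":{"commands":{"type":"array","items":{"type":"array","items":{"type":"number"}}}},"required":["commands"]}

```bash
ls; mkdir -p pics; cat > h.py <<'E'
from plant import state, vision, ctrl
import numpy as np, cv2
def save(n,f):
    im,d=vision.get_image(n); cv2.imwrite('pics/'+f+'.png',im[:,:,::-1]); return im,d
def pts(n,d):
    ci=vision.camera_info(n);K=np.array(ci["camera_matrix"]);P=np.array(ci["pose"])
    v,u=np.mgrid[0:d.shape[0],0:d.shape[1]]
    X=np.stack([(u-K[0,2])/K[0,0]*d,(v-K[1,2])/K[1,1]*d,d],-1)
    return X@P[:3,:3].T+P[:3,3]
E
python3 - <<'E'
from h import *
for n in ["scene","top"]:
    im,d=save(n,n+"0"); np.savez('/tmp/'+n+'.npz',im=im,d=d)
    for o in ["stand","bolt","lever_tip","strainer"]+(["jar","sugar_bowl","acrylic_box","spoon"] if n=="top" else []):
        print(n,o,[(np.round(r["position"],3).tolist(),round(r["conf"],2)) for r in vision.find_in(n,o)])
s=state();print(s)
E
```

```text
pics
scene stand [([0.512, 0.031, 0.009], 0.91), ([0.306, 0.217, 0.008], 0.63), ([0.363, -0.234, 0.024], 0.57)]
scene bolt [([0.267, 0.216, 0.13], 0.71), ([0.482, 0.011, 0.137], 0.63), ([0.32, -0.242, 0.13], 0.47)]
scene lever_tip [([0.261, 0.215, 0.162], 0.56), ([0.482, 0.011, 0.135], 0.19)]
scene strainer [([0.553, 0.027, 0.069], 0.8)]
top stand [([0.487, 0.006, 0.012], 0.94), ([0.355, -0.236, 0.008], 0.79), ([0.293, 0.211, 0.007], 0.67), ([0.476, 0.005, 0.132], 0.62)]
top bolt [([0.476, 0.007, 0.133], 0.58), ([0.253, 0.205, 0.13], 0.45), ([0.317, -0.244, 0.133], 0.42), ([0.492, 0.283, 0.056], 0.3)]
top lever_tip [([0.317, -0.244, 0.172], 0.65)]
top strainer [([0.56, 0.028, 0.063], 0.7)]
top jar [([0.643, 0.323, 0.096], 0.77)]
top sugar_bowl [([0.589, -0.313, 0.069], 0.77)]
top acrylic_box []
top spoon [([0.471, 0.002, 0.171], 0.66), ([0.621, -0.45, 0.004], 0.59)]
{'t': 0.7, 'joint_pos': array([-73.88932651,  24.89285775,   1.43354012,  90.1385013 ,
        -0.66718815,  64.9729389 ,  -4.30451295]), 'dq': array([-0.07792038, -0.03223185, -0.09260196,  0.00503769,  0.01223451,
       -0.07218636, -0.03121403]), 'tau': array([ 6.35570850e-04, -6.70115733e+01,  1.02316193e+00, -3.16516006e+01,
        1.50879216e-02,  2.36679996e-03,  2.57286996e-05]), 'eef_pos': array([0.23404585, 0.57953405, 0.2313412 ]), 'eef_rot': array([[-9.27198152e-01,  3.74571204e-01,  1.36723482e-06],
       [ 3.74571203e-01,  9.27198150e-01,  7.34376813e-05],
       [ 2.62399431e-05,  6.86034092e-05, -9.99999997e-01]]), 'force': array([ 0.06606311, -0.57874829, -1.10198078]), 'torque': array([-0.00269524,  0.01959525,  0.01211658]), 'opening': 0.08544118141872771}
```

View pics/scene0.png

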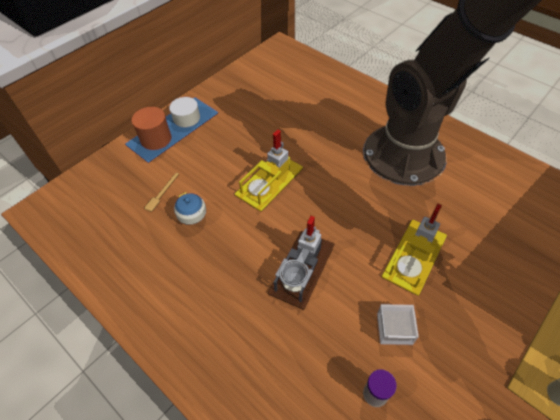

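View pics/top0.png

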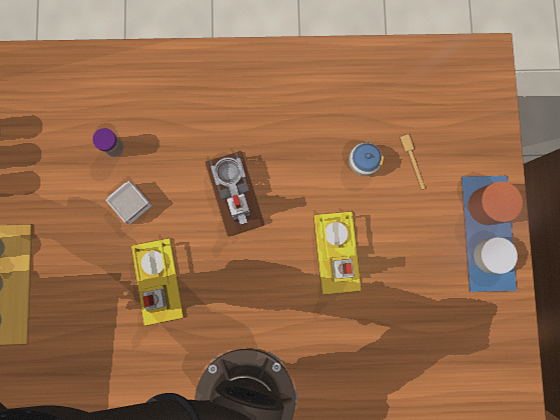

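The wooden stand is the middle one: its lever is at about (236,202) in the top view and (311,226) in the scene view. The two yellow ones are look-alikes. Next I measure the lever.

```bash
python3 - <<'E'
from h import *
for n in ["scene","top"]:
    z=np.load('/tmp/'+n+'.npz');im=z['im'].astype(int);d=z['d'];X=pts(n,d)
    near=(np.hypot(X[...,0]-.48,X[...,1]-.01)<.06)
    red=near&(im[...,0]>90)&(im[...,1]<60)&(im[...,2]<60)&(X[...,2]>.105)
    P=X[red];print(n,len(P));
    print('z',P[:,2].min(),P[:,2].max())
    t=P[P[:,2]>.164];print('top',len(t),t.mean(0))
    if len(t)>8:
        r=cv2.minAreaRect((t[:,:2]*1000).astype(np.float32));print(r)
    m=P[(P[:,2]<.164)];print('sides',len(m),m.mean(0))
    if n=="scene":
        for a in np.arange(.11,.175,.01):
            q=P[(P[:,2]>=a)&(P[:,2]<a+.01)]
            if len(q): print(a,len(q),q.min(0),q.max(0))
    b=near&(X[...,2]>.088)&(X[...,2]<.096)&~red
    if b.sum()>8: print('block',b.sum(),X[b].mean(0),cv2.minAreaRect((X[b][:,:2]*1000).astype(np.float32)))
    f=(np.hypot(X[...,0]-.51,X[...,1]-.01)<.16)&(X[...,2]>.007)&(X[...,2]<.013)
    print('foot',f.sum(),cv2.minAreaRect((X[f][:,:2]*1000).astype(np.float32)))
    # crops
    vs,us=np.where(red);print(us.mean(),vs.mean())
    u,v=int(us.mean()),int(vs.mean());c=z['im'][v-50:v+50,u-50:u+50,::-1]
    cv2.imwrite(f'pics/{n}_crop.png',cv2.resize(c,(500,500),interpolation=cv2.INTER_CUBIC))
E
cd pics; python3 -c "
import cv2,numpy as np
cv2.imwrite('c2.png',cv2.resize(np.hstack([cv2.imread('scene_crop.png'),cv2.imread('top_crop.png')]),(800,400)))"
```

```text
scene 99
z 0.11924858040048536 0.1730202811511612
top 48 [0.47953214 0.00820114 0.16909942]
((478.7669372558594, 7.577630996704102), (22.670581817626953, 11.012295722961426), 15.785844802856445)
sides 51 [0.48216306 0.01236609 0.14199836]
0.11 1 [0.48604185 0.01410844 0.11924858] [0.48604185 0.01410844 0.11924858]
0.12 13 [0.4699371  0.00987383 0.1205947 ] [0.48887881 0.01486945 0.12959412]
0.13 7 [0.47147239 0.01077142 0.13187628] [0.48750301 0.01527939 0.13761848]
0.13999999999999999 13 [0.46616924 0.00709133 0.14002067] [0.49103791 0.01586286 0.14950841]
0.14999999999999997 12 [0.47354425 0.00587033 0.15022871] [0.48971789 0.01616595 0.15993865]
0.15999999999999998 38 [0.46818998 0.00100578 0.16057498] [0.49046732 0.0154567  0.16995372]
0.16999999999999998 15 [4.70443411e-01 1.43986935e-04 1.70165110e-01] [0.48755821 0.01128006 0.17302028]
block 169 [0.48269646 0.01087495 0.09218634] ((478.3285827636719, 7.102851867675781), (45.93970489501953, 44.06120681762695), 14.8818941116333)
foot 1090 ((515.30517578125, 42.426788330078125), (211.4105682373047, 147.2728729248047), 16.236804962158203)
310.65656565656565 224.46464646464648
top 41
z 0.16223000463657877 0.17460516504066903
top 40 [0.47702153 0.00737439 0.16960746]
((476.7725830078125, 6.911576271057129), (22.31578254699707, 9.406987190246582), 17.344072341918945)
sides 1 [0.47786582 0.00537952 0.16223   ]
block 167 [0.47435252 0.00640295 0.09185491] ((476.7086181640625, 6.557880401611328), (43.5263786315918, 43.1555061340332), 15.475330352783203)
foot 1070 ((501.2927551269531, 7.313934326171875), (300.3629455566406, 296.3075256347656), 28.10818862915039)
236.0 199.9512195121951
```

View pics/c2.png

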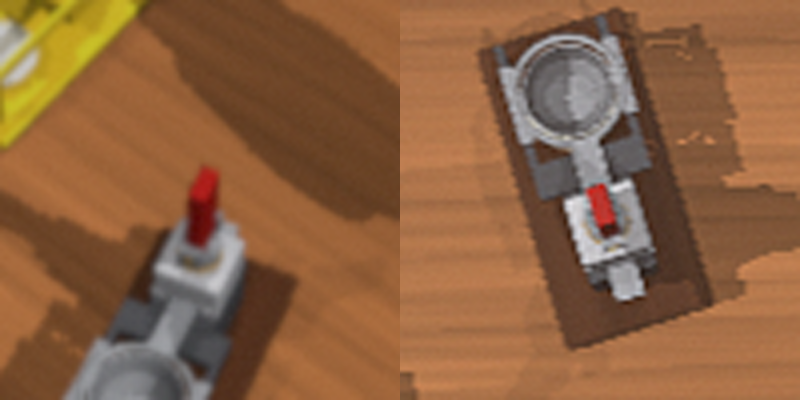

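The axis is at about (0.4775, 0.007), and the lever's thin direction points to about 106° world. I'll approach above it with the jaws along 106°, which leaves joint 7 enough range for a turn of up to 3 rad clockwise.

```bash
cat >> h.py <<'E'
from scipy.spatial.transform import Rotation as R
def down(yaw):  # tool y at world angle yaw deg, z down
    a=np.radians(yaw);y=np.array([np.cos(a),np.sin(a),0]);z=np.array([0,0,-1.]);return np.stack([np.cross(y,z),y,z],1)
def plan(p,Rt,n,claw):
    s=state();p0=s['eef_pos'];R0=np.array(s['eef_rot']);rv=R.from_matrix(R0.T@Rt).as_rotvec()
    print('total mm tool',np.round(R0.T@(p-p0)*1000,1),'rv',np.round(rv,4))
    for i in range(n):
        Rc=R0@R.from_rotvec(rv*i/n).as_matrix()
        print([claw]+np.round(Rc.T@((p-p0)*1000/n),1).tolist()+np.round(rv/n,3).tolist(),end=',')
    print()
def st():
    s=state();Ro=np.array(s['eef_rot']);print('t',s['t'],'p',np.round(s['eef_pos']*1000,1),'yaw',np.degrees(np.arctan2(Ro[1,1],Ro[0,1])).round(2),'tilt',np.round(Ro[:2,2],4),'F',np.round(s['force'],2),'T',np.round(s['torque'],3),'op',round(s['opening'],4),'q',np.round(s['joint_pos'],1))
E
python3 -c "
from h import *
plan(np.array([.4775,.007,.255]),down(106),14,100)"
```

```text
total mm tool [-440.2 -439.7  -23.7] rv [ 1.000e-04 -0.000e+00 -6.632e-01]
[100, -31.4, -31.4, -1.7, 0.0, -0.0, -0.047],[100, -29.9, -32.9, -1.7, 0.0, -0.0, -0.047],[100, -28.3, -34.2, -1.7, 0.0, -0.0, -0.047],[100, -26.7, -35.5, -1.7, 0.0, -0.0, -0.047],[100, -25.0, -36.8, -1.7, 0.0, -0.0, -0.047],[100, -23.2, -37.9, -1.7, 0.0, -0.0, -0.047],[100, -21.4, -39.0, -1.7, 0.0, -0.0, -0.047],[100, -19.5, -39.9, -1.7, 0.0, -0.0, -0.047],[100, -17.6, -40.8, -1.7, 0.0, -0.0, -0.047],[100, -15.6, -41.6, -1.7, 0.0, -0.0, -0.047],[100, -13.7, -42.3, -1.7, 0.0, -0.0, -0.047],[100, -11.6, -42.9, -1.7, 0.0, -0.0, -0.047],[100, -9.6, -43.4, -1.7, 0.0, -0.0, -0.047],[100, -7.5, -43.8, -1.7, 0.0, -0.0, -0.047],
```

>>> apply_moves:
  commands:
    - [100,-31,-31,-2,0,0,-0.047]
    - [100,-30,-33,-2,0,0,-0.047]
    - [100,-28,-34,-2,0,0,-0.047]
    - [100,-27,-35,-2,0,0,-0.047]
    - [100,-25,-37,-2,0,0,-0.047]
    - [100,-23,-38,-2,0,0,-0.047]
    - [100,-21,-39,-2,0,0,-0.047]
    - [100,-19,-40,-2,0,0,-0.047]
    - [100,-17,-41,-2,0,0,-0.047]

```text
t: 1.82
eef_pos: [0.394, 0.2052, 0.2498]
eef_rot: [[-0.998, -0.059, 0.002], [-0.059, 0.998, 0.004], [-0.002, 0.004, -1.0]]
force: [1.4, 0.4, 0.0]
opening: 0.0855
```

```bash
python3 -c "
from h import *
st();plan(np.array([.4775,.007,.255]),down(106),7,100)"
```

```text
t 1.825 p [394.  205.2 249.8] yaw 93.36 tilt [0.002  0.0038] F [1.35 0.38 0.03] T [-0.02  -0.     0.011] op 0.0855 q [-41.    6.6   7.4 113.   -1.1  60.3  60.3]
total mm tool [ -71.8 -202.8   -5.8] rv [ 0.0034  0.0026 -0.2207]
[100, -10.3, -29.0, -0.8, 0.0, 0.0, -0.032],[100, -9.3, -29.3, -0.8, 0.0, 0.0, -0.032],[100, -8.4, -29.6, -0.8, 0.0, 0.0, -0.032],[100, -7.5, -29.8, -0.8, 0.0, 0.0, -0.032],[100, -6.5, -30.0, -0.8, 0.0, 0.0, -0.032],[100, -5.6, -30.2, -0.8, 0.0, 0.0, -0.032],[100, -4.6, -30.4, -0.8, 0.0, 0.0, -0.032],
```

>>> apply_moves:
  commands:
    - [100,-10,-29,-1,0,0,-0.032]
    - [100,-9,-29,-1,0,0,-0.032]
    - [100,-8,-30,-1,0,0,-0.032]
    - [100,-7,-30,-1,0,0,-0.032]
    - [100,-6,-30,-1,0,0,-0.032]
    - [100,-5,-30,-1,0,0,-0.032]
    - [100,-4,-25,0,0,0,-0.03]
    - [100,0,0,0,0,0,0]

```text
t: 2.82
eef_pos: [0.4772, 0.0014, 0.2575]
eef_rot: [[-0.96, -0.279, 0.007], [-0.279, 0.96, 0.005], [-0.008, 0.003, -1.0]]
force: [-0.2, 0.1, -0.2]
opening: 0.0853
```

```bash
python3 -c "
from h import *
im,d=save('wrist','w1');np.savez('/tmp/w1.npz',im=im,d=d)
st();print(vision.camera_info('wrist'));plan(np.array([.4775,.007,.255]),down(106),1,100)
for o in ['bolt','lever_tip']: print(vision.find_in('wrist',o))"
```

```text
t 2.875 p [476.8   2.6 257.4] yaw 106.23 tilt [0.0066 0.0056] F [-0.44  0.65  0.09] T [ 0.012 -0.001 -0.009] op 0.0855 q [-21.6   9.1  17.5 109.2  -3.4  61.7 103.6]
{'camera_matrix': array([[325.1922621 ,   0.        , 280.74658826],
       [  0.        , 325.1922621 , 205.76722909],
       [  0.        ,   0.        ,   1.        ]]), 'pose': array([[-0.27901658,  0.9126449 ,  0.29871231,  0.40094213],
       [ 0.96028129,  0.2641694 ,  0.08985752, -0.02019532],
       [ 0.00309736,  0.31191958, -0.95010346,  0.39899738],
       [ 0.        ,  0.        ,  0.        ,  1.        ]])}
total mm tool [-1.9  4.   2.5] rv [0.0036 0.0079 0.004 ]
[100, -1.9, 4.0, 2.5, 0.004, 0.008, 0.004],
[{'position': [0.259, 0.2032, 0.1282], 'conf': 0.83}, {'position': [0.4656, 0.003, 0.1514], 'conf': 0.75}, {'position': [0.4908, 0.2704, 0.0526], 'conf': 0.65}]
[{'position': [0.4677, 0.0077, 0.1696], 'conf': 0.92}, {'position': [0.2554, 0.202, 0.1423], 'conf': 0.87}]
```

View pics/w1.png

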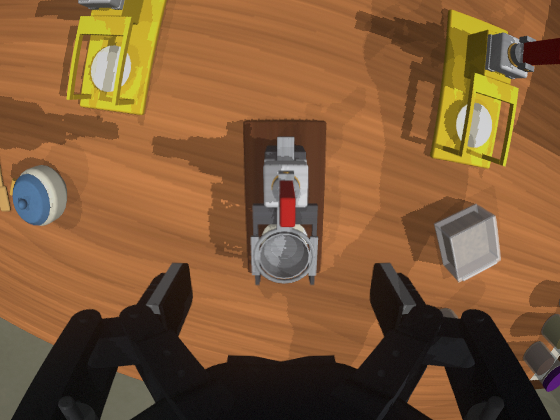

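The wrist view shows the red lever centred at about (288,203), with the wooden stand straight along the image column and the fingers on either side. I'll measure the lever here with the fisheye model.

```bash
cat >> h.py <<'E'
def wpts(d,ci=None):
    ci=ci or vision.camera_info('wrist');K=np.array(ci["camera_matrix"]);P=np.array(ci["pose"])
    v,u=np.mgrid[0:d.shape[0],0:d.shape[1]]
    a=(u-K[0,2])/K[0,0];b=(v-K[1,2])/K[1,1];r=np.hypot(a,b)+1e-9
    X=np.stack([a/r*np.tan(r)*d,b/r*np.tan(r)*d,d],-1)
    return X@P[:3,:3].T+P[:3,3]
E
python3 - <<'E'
from h import *
z=np.load('/tmp/w1.npz');im=z['im'].astype(int);d=z['d'];X=wpts(d)
near=(np.hypot(X[...,0]-.48,X[...,1]-.01)<.05)
red=near&(im[...,0]>90)&(im[...,1]<60)&(im[...,2]<60)&(X[...,2]>.1)
P=X[red];print(len(P),P[:,2].max())
t=P[P[:,2]>.166];print(len(t),t.mean(0),cv2.minAreaRect((t[:,:2]*1000).astype(np.float32)))
b=near&(X[...,2]>.088)&(X[...,2]<.096)&~red
print('block',b.sum(),X[b].mean(0),cv2.minAreaRect((X[b][:,:2]*1000).astype(np.float32)))
c=z['im'][130:260,220:350,::-1];cv2.imwrite('pics/w1c.png',cv2.resize(c,(600,600),interpolation=cv2.INTER_CUBIC))
E
```

```text
450 0.17105775560101238
438 [0.47581899 0.00880925 0.16907708] ((476.2071228027344, 9.012992858886719), (23.61847686767578, 10.664210319519043), 16.323509216308594)
block 1094 [0.47353206 0.00770579 0.09103273] ((476.1883850097656, 8.684526443481445), (42.7921028137207, 44.012691497802734), 16.729211807250977)
```

View pics/w1c.png

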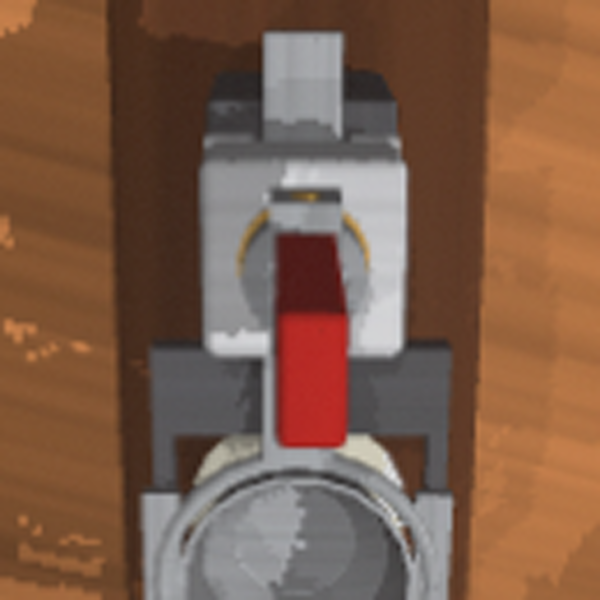

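```bash
python3 -c "
from h import *
plan(np.array([.477,.0082,.20]),down(106.4),2,100)"
```

```text
total mm tool [-1.3  3.6 57.4] rv [ 0.0041  0.0076 -0.0005]
[100, -0.6, 1.8, 28.7, 0.002, 0.004, -0.0],[100, -0.7, 1.8, 28.7, 0.002, 0.004, -0.0],
```

>>> apply_moves:
  commands:
    - [100,-1,2,29,0.002,0.004,0]
    - [100,0,2,26,0.002,0.004,0]
    - [100,0,0,0,0,0,0]

```text
t: 3.35
eef_pos: [0.4761, 0.0123, 0.2018]
eef_rot: [[-0.958, -0.286, 0.001], [-0.286, 0.958, 0.002], [-0.001, 0.001, -1.0]]
force: [0.6, -0.0, 0.0]
opening: 0.0857
```

```bash
python3 -c "
from h import *
st();plan(np.array([.477,.0082,.130]),down(106.4),4,100)"
```

```text
t 3.35 p [476.1  12.3 201.8] yaw 106.63 tilt [0.0007 0.0015] F [ 0.64 -0.02  0.04] T [ 0.003 -0.02  -0.011] op 0.0857 q [-21.8  12.7  16.8 113.6  -4.6  54.3 103.9]
total mm tool [ 0.4 -4.3 71.8] rv [0.0013 0.0011 0.004 ]
[100, 0.1, -1.1, 17.9, 0.0, 0.0, 0.001],[100, 0.1, -1.1, 17.9, 0.0, 0.0, 0.001],[100, 0.1, -1.1, 17.9, 0.0, 0.0, 0.001],[100, 0.1, -1.0, 17.9, 0.0, 0.0, 0.001],
```

>>> apply_moves:
  commands:
    - [100,0,-3,5,0.001,0.001,0.003]
    - [100,0,0,18,0,0,0]
    - [100,0,0,18,0,0,0]
    - [100,0,0,15,0,0,0]
    - [100,0,0,8,0,0,0]
    - [100,0,0,0,0,0,0]
    - [100,0,0,0,0,0,0]

```text
t: 4.22
eef_pos: [0.4812, 0.0106, 0.1415]
eef_rot: [[-0.959, -0.284, 0.009], [-0.284, 0.959, 0.003], [-0.01, -0.0, -1.0]]
force: [0.4, -0.2, 0.3]
opening: 0.0854
```

```bash
python3 -c "
from h import *
st();plan(np.array([.477,.0082,.130]),down(106.4),1,100)"
```

```text
t 4.225 p [481.2  10.6 141.5] yaw 106.51 tilt [0.0095 0.0025] F [ 0.37 -0.25  0.25] T [-0.01   0.025 -0.012] op 0.0854 q [-20.4  17.5  16.  117.5  -6.8  45.3 106.2]
total mm tool [ 4.8 -1.1 11.5] rv [-0.0003  0.0098  0.002 ]
[100, 4.8, -1.1, 11.5, -0.0, 0.01, 0.002],
```

>>> apply_moves:
  commands:
    - [100,4,-1,6,0,0.009,0.002]
    - [100,0,0,5,0,0,0]
    - [100,0,0,0,0,0,0]
    - [100,0,0,0,0,0,0]

```text
t: 4.72
eef_pos: [0.4779, 0.0084, 0.1305]
eef_rot: [[-0.959, -0.282, 0.002], [-0.282, 0.959, 0.0], [-0.002, -0.0, -1.0]]
force: [0.1, -0.3, 0.7]
opening: 0.0855
```

```bash
python3 -c "
from h import *
st();plan(np.array([.477,.0082,.130]),down(106.4),1,100)"
```

```text
t 4.725 p [477.9   8.4 130.5] yaw 106.39 tilt [0.0015 0.0001] F [ 0.11 -0.28  0.66] T [-0.02  -0.037  0.06 ] op 0.0855 q [-20.1  18.4  15.9 118.3  -7.1  44.2 106.6]
total mm tool [1.  0.1 0.5] rv [-0.0003  0.0015 -0.0002]
[100, 1.0, 0.1, 0.5, -0.0, 0.002, -0.0],
```

Well aligned, so I close on the lever.

>>> apply_moves:
  commands:
    - [0,0,0,0,0,0,0]
    - [0,0,0,0,0,0,0]
    - [0,0,0,0,0,0,0]
    - [0,0,0,0,0,0,0]
    - [0,0,0,0,0,0,0]
    - [0,0,0,0,0,0,0]
    - [0,0,0,0,0,0,0]

```text
t: 5.6
eef_pos: [0.4784, 0.0075, 0.131]
eef_rot: [[-0.96, -0.281, 0.003], [-0.281, 0.96, -0.001], [-0.002, -0.001, -1.0]]
force: [-0.2, -0.9, 1.2]
opening: 0.011
```

```bash
python3 -c "
from h import *
save('wrist','w2')
for i in range(4): st(); save('wrist','tmp')"
```

```text
t 5.65 p [478.4   7.5 131. ] yaw 106.34 tilt [ 0.0027 -0.0006] F [ 0.17 -1.27  0.83] T [-0.441 -0.001 -0.054] op 0.0114 q [-20.   18.3  16.  118.2  -7.1  44.2 106.6]
t 5.7 p [478.5   7.5 131. ] yaw 106.34 tilt [ 0.0027 -0.0007] F [ 0.33 -1.09  1.43] T [-0.398 -0.033 -0.055] op 0.0114 q [-20.   18.3  16.  118.2  -7.1  44.2 106.6]
t 5.75 p [478.5   7.5 131. ] yaw 106.34 tilt [ 0.0027 -0.0007] F [-0.48 -1.25  1.  ] T [-0.383  0.04  -0.073] op 0.0115 q [-20.   18.3  16.  118.2  -7.1  44.2 106.6]
t 5.8 p [478.5   7.5 131. ] yaw 106.34 tilt [ 0.0028 -0.0007] F [-0.32 -1.67  0.59] T [-0.474  0.01  -0.028] op 0.0111 q [-20.   18.3  16.  118.2  -7.1  44.2 106.6]
```

View pics/w2.png

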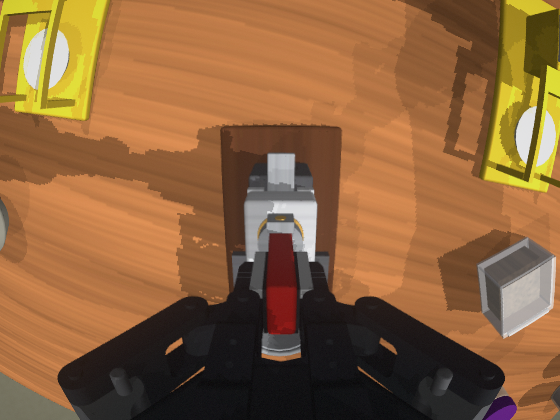

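The lever is gripped (opening 11 mm, pads on both sides of the red bar). I start turning clockwise, sinking 0.4 mm per 0.1 rad.

>>> apply_moves:
  commands:
    - [0,0,0,0.4,0,0,0.1]
    - [0,0,0,0.4,0,0,0.1]

```text
t: 6.1
eef_pos: [0.4786, 0.0074, 0.1302]
eef_rot: [[-0.997, -0.081, 0.003], [-0.081, 0.997, -0.001], [-0.003, -0.001, -1.0]]
force: [0.0, -1.6, 0.5]
opening: 0.0112
```

```bash
python3 -c "
from h import *
st()"
```

```text
t 6.1 p [478.6   7.4 130.2] yaw 94.65 tilt [ 0.003  -0.0009] F [ 0.03 -1.59  0.48] T [-0.581 -0.021  0.152] op 0.0112 q [-22.2  18.5  18.7 118.4  -8.4  44.1  96.3]
```

>>> apply_moves:
  commands:
    - [0,0,0,0.4,0,0,0.1]

```text
t: 6.22
eef_pos: [0.4786, 0.0072, 0.1298]
eef_rot: [[-1.0, 0.022, 0.003], [0.022, 1.0, -0.001], [-0.003, -0.001, -1.0]]
force: [-0.1, -2.3, 0.9]
opening: 0.0115
```

```bash
python3 -c "
from h import *
st()"
```

```text
t 6.225 p [478.6   7.2 129.8] yaw 88.75 tilt [ 0.0031 -0.0012] F [-0.14 -2.32  0.88] T [-0.567 -0.086  0.205] op 0.0115 q [-23.3  18.7  20.2 118.5  -9.   44.   91.1]
```

>>> apply_moves:
  commands:
    - [0,0,0,0.4,0,0,0.1]

```text
t: 6.35
eef_pos: [0.4787, 0.0072, 0.1294]
eef_rot: [[-0.992, 0.124, 0.003], [0.124, 0.992, -0.001], [-0.003, -0.001, -1.0]]
force: [0.1, -1.9, 0.7]
opening: 0.0112
```

```bash
python3 -c "
from h import *
st()"
```

```text
t 6.35 p [478.7   7.2 129.4] yaw 82.86 tilt [ 0.0031 -0.0014] F [ 0.14 -1.87  0.66] T [-0.554 -0.039  0.22 ] op 0.0112 q [-24.4  18.8  21.6 118.7  -9.7  44.   86. ]
```

```bash
cat > m.py <<'E'
from h import *
s=state();Ro=np.array(s['eef_rot']);y=np.degrees(np.arctan2(Ro[1,1],Ro[0,1]))
print('t %.2f turn %.3f Tz %.3f tau7 %.4f q7 %.1f p %s F %s dq7 %.1f'%(s['t'],np.radians(106.34-y),s['torque'][2],s['tau'][6],s['joint_pos'][6],np.round(s['eef_pos']*1000,1),np.round(s['force'],1),s['dq'][6]),np.round(Ro[:2,2],4))
E
python3 m.py
```

```text
t 6.35 turn 0.410 Tz 0.220 tau7 1.2772 q7 86.0 p [478.7   7.2 129.4] F [ 0.1 -1.9  0.7] dq7 -40.7 [ 0.0031 -0.0014]
```

>>> apply_moves:
  commands:
    - [0,0,0,0.4,0,0,0.1]

```text
t: 6.48
eef_pos: [0.4787, 0.0071, 0.129]
eef_rot: [[-0.974, 0.225, 0.003], [0.225, 0.974, -0.002], [-0.004, -0.001, -1.0]]
force: [0.3, -2.1, 0.2]
opening: 0.0114
```

```bash
python3 m.py
```

```text
t 6.47 turn 0.513 Tz 0.254 tau7 1.2714 q7 80.9 p [478.7   7.1 129. ] F [ 0.3 -2.1  0.2] dq7 -40.7 [ 0.0032 -0.0017]
```

>>> apply_moves:
  commands:
    - [0,0,0,0.4,0,0,0.1]

```text
t: 6.6
eef_pos: [0.4787, 0.0069, 0.1286]
eef_rot: [[-0.946, 0.324, 0.003], [0.324, 0.946, -0.002], [-0.004, -0.001, -1.0]]
force: [-0.2, -1.4, 1.3]
opening: 0.0115
```

```bash
python3 m.py
```

```text
t 6.60 turn 0.615 Tz 0.188 tau7 1.2651 q7 75.8 p [478.7   6.9 128.6] F [-0.2 -1.4  1.3] dq7 -40.5 [ 0.0032 -0.0021]
```

>>> apply_moves:
  commands:
    - [0,0,0,0.4,0,0,0.1]

```text
t: 6.72
eef_pos: [0.4787, 0.0068, 0.1282]
eef_rot: [[-0.908, 0.42, 0.003], [0.42, 0.908, -0.002], [-0.004, -0.001, -1.0]]
force: [0.2, -2.4, 1.0]
opening: 0.0114
```

```bash
python3 m.py
```

```text
t 6.72 turn 0.718 Tz 0.192 tau7 1.2583 q7 70.7 p [478.7   6.8 128.2] F [ 0.2 -2.4  1. ] dq7 -40.2 [ 0.0033 -0.0023]
```

>>> apply_moves:
  commands:
    - [0,0,0,0.4,0,0,0.1]

```text
t: 6.85
eef_pos: [0.4787, 0.0067, 0.1278]
eef_rot: [[-0.86, 0.511, 0.003], [0.511, 0.86, -0.003], [-0.004, -0.001, -1.0]]
force: [0.3, -1.6, 0.3]
opening: 0.0113
```

```bash
python3 m.py
```

```text
t 6.85 turn 0.821 Tz 0.208 tau7 1.2513 q7 65.7 p [478.7   6.7 127.8] F [ 0.3 -1.6  0.3] dq7 -40.1 [ 0.0032 -0.0026]
```

>>> apply_moves:
  commands:
    - [0,0,0,0.4,0,0,0.1]

```text
t: 6.98
eef_pos: [0.4787, 0.0066, 0.1274]
eef_rot: [[-0.803, 0.596, 0.003], [0.596, 0.803, -0.003], [-0.004, -0.0, -1.0]]
force: [0.0, -2.5, 1.5]
opening: 0.0112
```

```bash
python3 m.py
```

```text
t 6.97 turn 0.924 Tz 0.206 tau7 1.2441 q7 60.6 p [478.7   6.6 127.4] F [ 0.  -2.5  1.5] dq7 -39.9 [ 0.0032 -0.0029]
```

>>> apply_moves:
  commands:
    - [0,0,0,0.4,0,0,0.1]

```text
t: 7.1
eef_pos: [0.4787, 0.0065, 0.127]
eef_rot: [[-0.737, 0.675, 0.003], [0.675, 0.737, -0.003], [-0.004, -0.0, -1.0]]
force: [0.2, -2.7, 1.9]
opening: 0.0116
```

```bash
python3 m.py
```

```text
t 7.10 turn 1.027 Tz 0.170 tau7 1.2366 q7 55.6 p [478.7   6.5 127. ] F [ 0.2 -2.7  1.9] dq7 -39.6 [ 0.0031 -0.0032]
```

>>> apply_moves:
  commands:
    - [0,0,0,0.4,0,0,0.1]

```text
t: 7.22
eef_pos: [0.4786, 0.0064, 0.1265]
eef_rot: [[-0.664, 0.748, 0.003], [0.748, 0.664, -0.003], [-0.005, -0.0, -1.0]]
force: [0.6, -2.2, 0.8]
opening: 0.0115
```

```bash
python3 m.py
```

```text
t 7.22 turn 1.130 Tz 0.232 tau7 1.2283 q7 50.7 p [478.6   6.4 126.5] F [ 0.6 -2.2  0.8] dq7 -39.5 [ 0.003  -0.0035]
```

>>> apply_moves:
  commands:
    - [0,0,0,0.4,0,0,0.1]

```text
t: 7.35
eef_pos: [0.4786, 0.0063, 0.1261]
eef_rot: [[-0.584, 0.812, 0.003], [0.812, 0.584, -0.004], [-0.005, 0.0, -1.0]]
force: [-0.3, -3.1, 1.7]
opening: 0.0111
```

```bash
python3 m.py
```

```text
t 7.35 turn 1.232 Tz 0.200 tau7 1.2193 q7 45.7 p [478.6   6.3 126.1] F [-0.3 -3.1  1.7] dq7 -39.2 [ 0.0029 -0.0037]
```

>>> apply_moves:
  commands:
    - [0,0,0,0.4,0,0,0.1]

```text
t: 7.48
eef_pos: [0.4785, 0.0062, 0.1257]
eef_rot: [[-0.498, 0.867, 0.003], [0.867, 0.498, -0.004], [-0.005, 0.0, -1.0]]
force: [-0.1, -3.6, 0.9]
opening: 0.0111
```

```bash
python3 m.py
```

```text
t 7.47 turn 1.335 Tz 0.211 tau7 1.2089 q7 40.8 p [478.5   6.2 125.7] F [-0.1 -3.6  0.9] dq7 -38.9 [ 0.0028 -0.004 ]
```

>>> apply_moves:
  commands:
    - [0,0,0,0.4,0,0,0.1]

```text
t: 7.6
eef_pos: [0.4785, 0.0061, 0.1253]
eef_rot: [[-0.406, 0.914, 0.003], [0.914, 0.406, -0.004], [-0.005, 0.001, -1.0]]
force: [0.5, -2.3, 2.4]
opening: 0.011
```

```bash
python3 m.py
```

```text
t 7.60 turn 1.438 Tz 0.203 tau7 1.2005 q7 35.9 p [478.5   6.1 125.3] F [ 0.5 -2.3  2.4] dq7 -38.8 [ 0.0027 -0.0042]
```

>>> apply_moves:
  commands:
    - [0,0,0,0.4,0,0,0.1]

```text
t: 7.72
eef_pos: [0.4784, 0.006, 0.1249]
eef_rot: [[-0.31, 0.951, 0.003], [0.951, 0.31, -0.004], [-0.005, 0.001, -1.0]]
force: [-0.2, -2.0, 1.6]
opening: 0.0109
```

```bash
python3 m.py
```

```text
t 7.72 turn 1.541 Tz 0.206 tau7 1.1915 q7 31.1 p [478.4   6.  124.9] F [-0.2 -2.   1.6] dq7 -38.5 [ 0.0025 -0.0044]
```

>>> apply_moves:
  commands:
    - [0,0.3,0,0.4,0,0,0.1]

```text
t: 7.85
eef_pos: [0.4783, 0.0061, 0.1245]
eef_rot: [[-0.211, 0.978, 0.003], [0.978, 0.211, -0.005], [-0.005, 0.001, -1.0]]
force: [0.2, -4.6, 2.2]
opening: 0.0113
```

```bash
python3 m.py
```

```text
t 7.85 turn 1.644 Tz 0.259 tau7 1.1906 q7 26.2 p [478.3   6.1 124.5] F [ 0.2 -4.6  2.2] dq7 -38.4 [ 0.0026 -0.005 ]
```

>>> apply_moves:
  commands:
    - [0,0.3,0,0.4,0,0,0.1]

```text
t: 7.98
eef_pos: [0.4782, 0.0059, 0.1241]
eef_rot: [[-0.109, 0.994, 0.003], [0.994, 0.109, -0.006], [-0.006, 0.002, -1.0]]
force: [-0.5, -2.9, 1.7]
opening: 0.0114
```

```bash
python3 m.py
```

```text
t 7.97 turn 1.747 Tz 0.224 tau7 1.1617 q7 21.4 p [478.2   5.9 124.1] F [-0.5 -2.9  1.7] dq7 -38.2 [ 0.0025 -0.0055]
```

>>> apply_moves:
  commands:
    - [0,0.3,0,0.4,0,0,0.1]

```text
t: 8.1
eef_pos: [0.4781, 0.0059, 0.1237]
eef_rot: [[-0.006, 1.0, 0.002], [1.0, 0.006, -0.006], [-0.006, 0.002, -1.0]]
force: [-1.6, -3.7, 1.4]
opening: 0.0112
```

```bash
python3 m.py
```

```text
t 8.10 turn 1.850 Tz 0.285 tau7 1.1384 q7 16.6 p [478.1   5.9 123.7] F [-1.6 -3.7  1.4] dq7 -37.8 [ 0.0024 -0.0061]
```

>>> apply_moves:
  commands:
    - [0,0.2,0,0.4,0,0,0.1]

```text
t: 8.22
eef_pos: [0.478, 0.0059, 0.1233]
eef_rot: [[0.097, 0.995, 0.002], [0.995, -0.096, -0.006], [-0.006, 0.003, -1.0]]
force: [-0.8, -1.9, 2.8]
opening: 0.0115
```

```bash
python3 m.py
```

```text
t 8.22 turn 1.953 Tz 0.240 tau7 1.1095 q7 11.9 p [478.    5.9 123.3] F [-0.8 -1.9  2.8] dq7 -37.4 [ 0.0023 -0.0064]
```

>>> apply_moves:
  commands:
    - [0,0,0,0.4,0,0,0.1]

```text
t: 8.35
eef_pos: [0.4779, 0.0058, 0.123]
eef_rot: [[0.198, 0.98, 0.002], [0.98, -0.198, -0.007], [-0.006, 0.003, -1.0]]
force: [-0.9, -1.8, 3.1]
opening: 0.0116
```

```bash
python3 m.py
```

```text
t 8.35 turn 2.055 Tz 0.267 tau7 1.0773 q7 7.3 p [477.9   5.8 123. ] F [-0.9 -1.8  3.1] dq7 -36.9 [ 0.0021 -0.0065]
```

>>> apply_moves:
  commands:
    - [0,0,0,0.4,0,0,0.1]

```text
t: 8.48
eef_pos: [0.4777, 0.0058, 0.1226]
eef_rot: [[0.298, 0.955, 0.002], [0.955, -0.297, -0.007], [-0.006, 0.004, -1.0]]
force: [-0.8, -2.0, 2.6]
opening: 0.0111
```

```bash
python3 m.py
```

```text
t 8.47 turn 2.158 Tz 0.286 tau7 1.0565 q7 2.7 p [477.7   5.8 122.6] F [-0.8 -2.   2.6] dq7 -36.8 [ 0.0018 -0.0066]
```

>>> apply_moves:
  commands:
    - [0,0,0,0.4,0,0,0.1]

```text
t: 8.6
eef_pos: [0.4777, 0.0058, 0.1222]
eef_rot: [[0.394, 0.919, 0.002], [0.919, -0.394, -0.007], [-0.006, 0.004, -1.0]]
force: [-0.9, -2.3, 2.8]
opening: 0.0114
```

```bash
python3 m.py
```

```text
t 8.60 turn 2.261 Tz 0.275 tau7 1.0326 q7 -1.9 p [477.7   5.8 122.2] F [-0.9 -2.3  2.8] dq7 -36.2 [ 0.0017 -0.0067]
```

The fit puts pad contact at about 1.61–1.66 rad, with Tz now about 0.10 above free turning. One more small row should give around 29 N.

>>> apply_moves:
  commands:
    - [0,0,0,0.4,0,0,0.1]

```text
t: 8.72
eef_pos: [0.4775, 0.0058, 0.1218]
eef_rot: [[0.486, 0.874, 0.001], [0.874, -0.486, -0.007], [-0.005, 0.005, -1.0]]
force: [-0.4, -1.4, 1.7]
opening: 0.0113
```

```bash
python3 m.py
```

```text
t 8.72 turn 2.363 Tz 0.304 tau7 1.0094 q7 -6.4 p [477.5   5.8 121.8] F [-0.4 -1.4  1.7] dq7 -36.0 [ 0.0014 -0.0068]
```

>>> apply_moves:
  commands:
    - [0,0,0,0,0,0,0]
    - [0,0,0,0,0,0,0]

```text
t: 8.98
eef_pos: [0.4775, 0.0058, 0.1218]
eef_rot: [[0.483, 0.876, 0.001], [0.875, -0.483, -0.007], [-0.006, 0.005, -1.0]]
force: [-0.8, -2.6, 2.0]
opening: 0.0113
```

```bash
python3 m.py
```

```text
t 8.97 turn 2.360 Tz 0.062 tau7 -0.1067 q7 -6.3 p [477.5   5.8 121.8] F [-0.8 -2.6  2. ] dq7 -0.1 [ 0.0013 -0.0073]
```

>>> apply_moves:
  commands:
    - [45,0,0,0,0,0,0]
    - [45,0,0,0,0,0,0]
    - [45,0,0,0,0,0,0]
    - [45,0,0,0,0,0,0]

```text
t: 9.48
eef_pos: [0.4775, 0.0069, 0.1216]
eef_rot: [[0.48, 0.877, 0.001], [0.877, -0.48, -0.006], [-0.005, 0.004, -1.0]]
force: [-0.1, -0.7, 0.0]
opening: 0.0385
```

```bash
python3 - <<'E'
from h import *
st();im,d=save('wrist','w3');im2,d2=save('scene','s3')
X=pts('scene',d2);im2=im2.astype(int)
cv2.imwrite('pics/w3c.png',cv2.resize(im[150:360,180:390,::-1],(600,600),interpolation=cv2.INTER_CUBIC))
E
```

```text
t 9.475 p [477.5   6.9 121.6] yaw -28.7 tilt [ 0.0013 -0.0058] F [-0.15 -0.67  0.02] T [-0.043  0.005  0.035] op 0.0385 q [-45.7  25.3  51.6 120.6 -27.1  46.3  -6.2]
```

View pics/w3c.png

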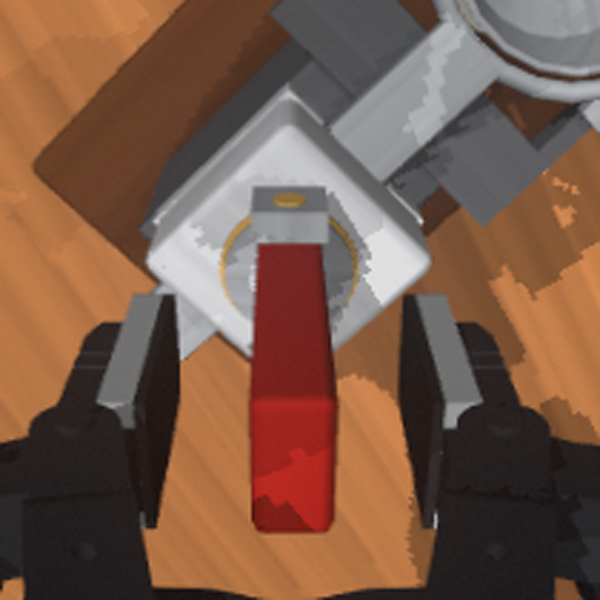

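The lever is released and still upright, at about (290,400) in the crop, with both fingers clear. The picture doesn't show which way it folds, so I'll raise the fingertips to mid-lever and push gently towards tool +y.

>>> apply_moves:
  commands:
    - [45,0,0,-12,0,0,0]
    - [45,0,0,-8,0,0,0]
    - [45,0,0,0,0,0,0]
    - [45,0,5,0,0,0,0]
    - [45,0,3,0,0,0,0]
    - [45,0,0,0,0,0,0]

```text
t: 10.32
eef_pos: [0.4854, 0.0028, 0.1434]
eef_rot: [[0.48, 0.877, 0.002], [0.877, -0.48, -0.006], [-0.004, 0.005, -1.0]]
force: [-0.2, 0.3, -0.3]
opening: 0.0384
```

```bash
python3 -c "
from h import *
st()"
```

```text
t 10.325 p [485.4   2.8 143.4] yaw -28.7 tilt [ 0.0021 -0.0058] F [-0.22  0.35 -0.32] T [-0.02   0.002 -0.008] op 0.0384 q [-46.5  24.1  53.3 118.4 -25.1  49.3  -7.5]
```

>>> apply_moves:
  commands:
    - [45,0,3,0,0,0,0]
    - [45,0,2,0,0,0,0]

```text
t: 10.58
eef_pos: [0.4897, 0.0002, 0.1431]
eef_rot: [[0.48, 0.877, 0.001], [0.877, -0.48, -0.006], [-0.005, 0.004, -1.0]]
force: [-1.5, 2.0, 2.2]
opening: 0.0382
```

```bash
python3 -c "
from h import *
st()"
```

```text
t 10.575 p [4.897e+02 2.000e-01 1.431e+02] yaw -28.71 tilt [ 0.0013 -0.0058] F [-1.49  1.95  2.22] T [0.284 0.502 0.05 ] op 0.0382 q [-45.8  24.5  53.1 117.8 -25.4  49.6  -7. ]
```

>>> apply_moves:
  commands:
    - [45,0,2,0,0,0,0]

```text
t: 10.7
eef_pos: [0.4908, -0.0004, 0.1429]
eef_rot: [[0.48, 0.877, -0.0], [0.877, -0.48, -0.005], [-0.005, 0.002, -1.0]]
force: [-3.1, 1.3, 3.1]
opening: 0.0383
```

```bash
python3 -c "
from h import *
st()"
```

```text
t 10.7 p [ 4.908e+02 -4.000e-01  1.429e+02] yaw -28.7 tilt [-0.0004 -0.0052] F [-3.06  1.27  3.08] T [0.376 0.713 0.01 ] op 0.0383 q [-45.5  24.7  52.9 117.6 -25.5  49.8  -6.8]
```

>>> apply_moves:
  commands:
    - [45,0,2,0,0,0,0]

```text
t: 10.82
eef_pos: [0.4921, -0.0011, 0.1428]
eef_rot: [[0.48, 0.877, -0.001], [0.877, -0.48, -0.005], [-0.005, 0.001, -1.0]]
force: [-2.7, 0.7, 2.5]
opening: 0.0386
```

```bash
python3 -c "
from h import *
st()"
```

```text
t 10.825 p [492.1  -1.1 142.8] yaw -28.69 tilt [-0.0015 -0.0046] F [-2.65  0.75  2.54] T [ 0.457  0.694 -0.01 ] op 0.0386 q [-45.2  24.9  52.8 117.4 -25.6  50.   -6.6]
```

>>> apply_moves:
  commands:
    - [45,0,4,0,0,0,0]
    - [45,0,4,0,0,0,0]

```text
t: 11.08
eef_pos: [0.499, -0.0049, 0.1426]
eef_rot: [[0.48, 0.877, -0.003], [0.877, -0.48, -0.004], [-0.005, -0.0, -1.0]]
force: [-3.3, 2.0, 0.3]
opening: 0.0386
```

```bash
python3 - <<'E'
from h import *
st();im,d=save('wrist','w4')
cv2.imwrite('pics/w4c.png',cv2.resize(im[150:360,180:390,::-1],(600,600),interpolation=cv2.INTER_CUBIC))
E
```

```text
t 11.075 p [499.   -4.9 142.6] yaw -28.67 tilt [-0.0026 -0.0042] F [-3.27  2.03  0.28] T [ 0.337  0.647 -0.028] op 0.0386 q [-44.1  25.5  52.4 116.4 -25.9  50.5  -5.9]
```

View pics/w4c.png

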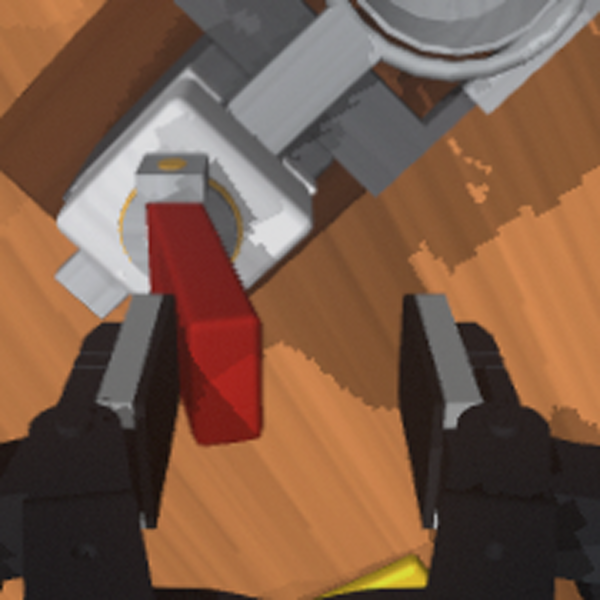

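The lever folds towards tool +y: in the crop it is tilted, with its tip at about (225,380). I carry on along the arc.

>>> apply_moves:
  commands:
    - [45,0,6,1.5,0,0,0]
    - [45,0,6,2.5,0,0,0]
    - [45,0,6,3.5,0,0,0]
    - [45,0,5,3.5,0,0,0]

```text
t: 11.62
eef_pos: [0.5209, -0.017, 0.1309]
eef_rot: [[0.48, 0.877, -0.002], [0.877, -0.48, -0.005], [-0.005, 0.0, -1.0]]
force: [-3.2, 2.2, 2.2]
opening: 0.0387
```

```bash
cat > f.py <<'E'
from h import *
st();s=state();p=s['eef_pos']*1000-[478,7.5,102.5];o=s['opening']*500
print('y',p[0]*.877-p[1]*.48,'yf',p[0]*.877-p[1]*.48-o,'x',p[0]*.48+p[1]*.877,'h',p[2])
E
python3 f.py
```

```text
t 11.625 p [520.9 -17.  130.9] yaw -28.67 tilt [-0.0022 -0.0045] F [-3.17  2.18  2.18] T [ 0.385  0.678 -0.006] op 0.0387 q [-40.2  28.4  50.5 114.1 -28.   50.5  -3.3]
y 49.427816805252995 yf 30.09547804592295 x -0.8896194656315686 h 28.404802235119007
```

>>> apply_moves:
  commands:
    - [45,0,5,3,0,0,0]
    - [45,0,5,4,0,0,0]
    - [45,0,5,4,0,0,0]
    - [45,0,4,4,0,0,0]

```text
t: 12.12
eef_pos: [0.5395, -0.0273, 0.1149]
eef_rot: [[0.48, 0.877, -0.001], [0.877, -0.48, -0.005], [-0.005, 0.001, -1.0]]
force: [-1.7, 1.3, 1.8]
opening: 0.0382
```

```bash
python3 f.py; python3 -c "
from h import *
im,d=save('wrist','w5')
cv2.imwrite('pics/w5c.png',cv2.resize(im[100:360,150:410,::-1],(600,600),interpolation=cv2.INTER_CUBIC))"
```

```text
t 12.125 p [539.5 -27.3 114.9] yaw -28.68 tilt [-0.0012 -0.0052] F [-1.66  1.29  1.78] T [0.191 0.429 0.004] op 0.0382 q [-36.8  31.2  48.6 112.4 -30.   49.9  -0.9]
y 70.5937004666911 yf 51.49478961659066 x -0.9982956667309821 h 12.407359769545991
```

View pics/w5c.png

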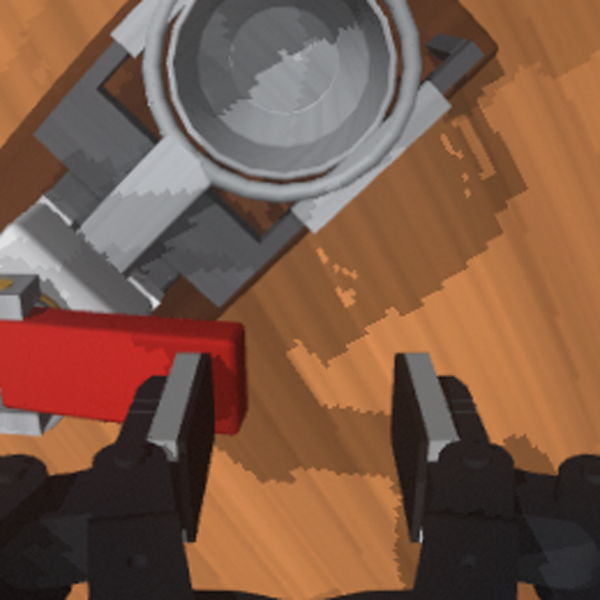

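The left finger now sits on the folded lever near its end, at about (190,400) in the crop. I press straight down until the stop.

>>> apply_moves:
  commands:
    - [45,0,-1,3,0,0,0]
    - [45,0,0,3,0,0,0]

```text
t: 12.42
eef_pos: [0.5406, -0.0278, 0.1093]
eef_rot: [[0.48, 0.877, 0.003], [0.877, -0.48, -0.006], [-0.004, 0.005, -1.0]]
force: [-2.6, 0.9, 16.4]
opening: 0.0386
```

```bash
python3 f.py
```

```text
t 12.425 p [540.6 -27.8 109.3] yaw -28.7 tilt [ 0.0026 -0.0065] F [-2.63  0.89 16.35] T [0.504 1.184 0.05 ] op 0.0386 q [-36.5  31.6  48.2 112.7 -30.6  49.1  -0.5]
y 71.88564834472012 yf 52.56328769708125 x -0.927245764657112 h 6.806591101626921
```

>>> apply_moves:
  commands:
    - [45,0,0,2,0,0,0]
    - [45,0,0,2,0,0,0]

```text
t: 12.68
eef_pos: [0.541, -0.0279, 0.1077]
eef_rot: [[0.481, 0.877, 0.004], [0.877, -0.481, -0.004], [-0.002, 0.005, -1.0]]
force: [-8.4, 1.3, 29.5]
opening: 0.0386
```

```bash
python3 f.py
```

```text
t 12.675 p [541.  -27.9 107.7] yaw -28.72 tilt [ 0.0039 -0.004 ] F [-8.44  1.35 29.48] T [0.765 2.362 0.073] op 0.0386 q [-36.3  31.7  48.  112.8 -30.9  48.8  -0.2]
y 72.26011125661624 yf 52.96439232626442 x -0.8351671362083763 h 5.186529144789759
```

The force jumped to 29 N, so the lever is at its stop. I lift off and check.

>>> apply_moves:
  commands:
    - [45,0,0,-5,0,0,0]
    - [45,0,0,-20,0,0,0]
    - [45,0,0,-30,0,0,0]
    - [45,-20,0,-30,0,0,0]
    - [45,-30,0,-20,0,0,0]
    - [45,0,0,0,0,0,0]
    - [45,0,0,0,0,0,0]

```text
t: 13.55
eef_pos: [0.5156, -0.0714, 0.2153]
eef_rot: [[0.479, 0.878, 0.005], [0.878, -0.479, -0.003], [-0.001, 0.006, -1.0]]
force: [0.6, 0.4, -0.4]
opening: 0.0387
```

```bash
python3 - <<'E'
from h import *
st()
ci=None
im,d=save('wrist','w6');ci=vision.camera_info('wrist')
for n in ['wrist','scene','top']:
    if n=='wrist': X=wpts(d,ci)
    else:
        im,d=save(n,n+'6');X=pts(n,d)
    ii=im.astype(int)
    near=(np.hypot(X[...,0]-.505,X[...,1]+.008)<.06)
    red=near&(ii[...,0]>80)&(ii[...,1]<60)&(ii[...,2]<60)&(X[...,2]>.09)
    P=X[red];y=(P[:,0]-.478)*.877-(P[:,1]-.0075)*.48
    print(n,len(P),P[:,2].min(),P[:,2].max(),y.min() if len(P) else 0,y.max() if len(P) else 0)
    if len(P)>10:
        top=P[:,2]>np.percentile(P[:,2],30)
        g=np.polyfit(y[top],P[top,2],1);print('slope deg',np.degrees(np.arctan(g[0])),g)
    print('strainer',vision.find_in(n,'strainer')[:1], vision.find_in(n,'lever_tip')[:2])
E
```

```text
t 13.55 p [515.6 -71.4 215.3] yaw -28.62 tilt [ 0.0047 -0.0035] F [ 0.56  0.35 -0.4 ] T [ 0.019 -0.     0.001] op 0.0387 q [-39.5  21.8  56.  109.1 -20.7  59.7  -3.4]
wrist 2316 0.09780944955776982 0.35739057214228 -0.004000111579262982 0.07014181567186509
slope deg 20.674660266311644 [0.37736319 0.10220169]
strainer [{'position': [0.5578, 0.0237, 0.0673], 'conf': 0.89}] [{'position': [0.5031, -0.0042, 0.1117], 'conf': 0.85}]
scene 238 0.09890978763600611 0.5862937688187838 -0.013197521449380661 0.05837227113496435
slope deg -38.362509738795254 [-0.79152541  0.15836178]
strainer [{'position': [0.5538, 0.0266, 0.0675], 'conf': 0.84}] [{'position': [0.2623, 0.2179, 0.1641], 'conf': 0.64}, {'position': [0.5054, -0.0046, 0.1133], 'conf': 0.54}]Traceback (most recent call last):
  File "<stdin>", line 13, in <module>
    return umr_minimum(a, axis, None, out, keepdims, initial, where)
ValueError: zero-size array to reduction operation minimum which has no identity
```

View pics/w6.png

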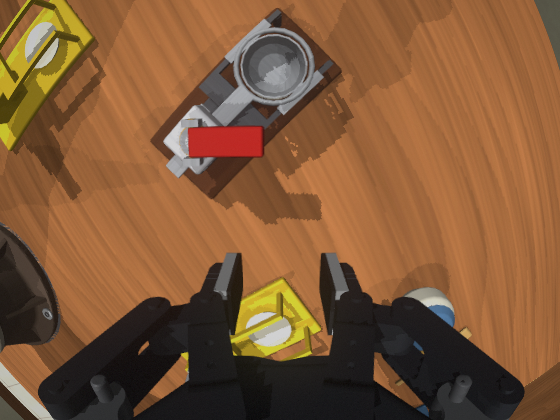

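View pics/scene6.png

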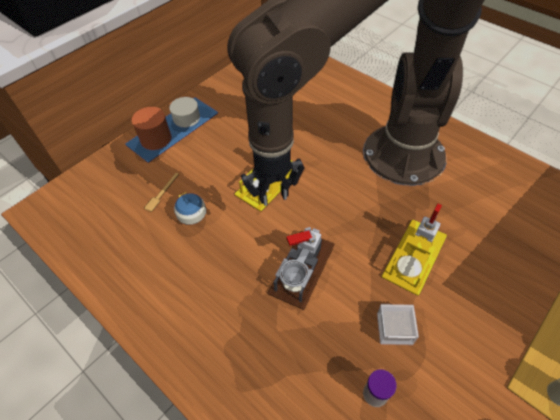

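Folded flat by eye: the red bar shows full length at (225,142) in the wrist view, the strainer is in its slot and the bystanders are unmoved. My slope fit picked up stray (gripper-coloured) pixels, so I'll redo it with a height limit.

```bash
python3 - <<'E'
from h import *
im,d=save('wrist','w7');ci=vision.camera_info('wrist');X=wpts(d,ci);ii=im.astype(int)
near=(np.hypot(X[...,0]-.505,X[...,1]+.008)<.06)
red=near&(ii[...,0]>140)&(ii[...,1]<70)&(X[...,2]>.09)&(X[...,2]<.13)
P=X[red];A=np.c_[P[:,0]-.478,P[:,1]-.0075,np.ones(len(P))]
g=np.linalg.lstsq(A,P[:,2],rcond=None)[0]
r=P[:,2]-A@g;k=abs(r)<.002;g=np.linalg.lstsq(A[k],P[k,2],rcond=None)[0]
print(len(P),k.sum(),g,'slope along y deg',np.degrees(np.arctan(g[0]*.877-g[1]*.48)))
b=cv2.minAreaRect((P[:,:2]*1000).astype(np.float32));print(b)
st()
E
```

```text
2149 2134 [ 0.05982779 -0.03590421  0.10828665] slope along y deg 3.9872384788860806
((501.8456115722656, -6.5867462158203125), (22.919797897338867, 58.44830322265625), 60.34223556518555)
t 13.95 p [515.5 -72.  215.4] yaw -28.63 tilt [ 0.0041 -0.0043] F [0.23 0.89 0.53] T [-0.013 -0.019 -0.027] op 0.0386 q [-39.5  21.8  56.  109.1 -20.7  59.7  -3.4]
```

The lever's slope is +4.0° from level. The stop at 1.5 rad would give 4.1°, so it is fully folded. I hand in.

```bash
python3 -c "
from h import *
print(ctrl.hand_in());st()"
```

```text
the job is handed in; nothing more can be done
None
the job is handed in; nothing more can be done
```

I screwed the lever bolt in, folded the lever flat, let go and handed the job in at about 14 s. No verdict was reported.

- **Screwing in:** I turned the bolt 2.36 rad clockwise with the lever upright. Free-turning torque averaged about 0.21 N m. The rise put pad contact at about 1.6–1.66 rad, and the last reading was about 0.10 N m above free turning. That makes the pad force about 29 N with the lever up, and about 39 N once folded. Both figures are estimates from noisy torque readings, good to a few newtons; the force itself can't be read directly.
- **Folding:** The camera pictures didn't show which way the lever folds, so I found the direction with a gentle push of about 3 N. I then pushed it over and pressed it to its stop, where the force reached about 29 N.
- **Last checks:** The lever's top measured 4.0° from level, which matches the 1.5 rad stop. My first slope fit gave nonsense because of stray pixels; the repeat with a height limit was clean. The top view check afterwards failed because no red showed there. The strainer still lies in its slot, and the jar, sugar bowl, acrylic box and spoon look unmoved in the scene picture. The gripper is clear of everything.

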